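# Cull the chipped tile and hold a whole one on the colour meter

## Robot

A 6-joint arm with a two-finger parallel gripper is mounted at the origin on the work surface. World frame = base frame: x ahead of the robot, y to its left, z up, the work surface at z = 0. Lengths are in m, angles in rad, forces in N, time in s.
With the tool pointing down it reaches from about 0.425 to 1.125 m from the base axis. Payload 14.9 kg.
Tool frame: the origin (TCP) lies between the finger pads; the fingertips stand 17 mm ahead of it and the grasp point (between the pads) lies 2 mm behind it; x points along the fingers, y is the direction in which the jaws open and shut, and the axes are right-handed (so a half turn about x gives the same grasp; the last joint's range is limited). The gripper opens to 91 mm and grips with 3 to 60 N. Pads are 32 mm wide; open, the fingers measure 118 mm over their backs; the gripper's body (76 mm by 178 mm) begins 60 mm behind the grasp point.
Start: joints at [1.192, 0.379, 1.734, -0, 1.028, -0.033], TCP at [0.237, 0.659, 0.231] pointing down, gripper open.
Joint ranges: [-2.77, 2.77], [-0.74, 2.19], [0, 2.66], [-1.06, 4.2], [0.31, 2.87], [-3.08, 3.08]. Speed limits (rad/s): [1.89, 1.89, 2.39, 3.14, 3.14, 3.14].

## Interface

Orientations are given as a rotation vector (axis times angle).
In Python, from plant import state, get_image, get_calibration, hand_in gives the robot as it stands.
- The arm moves only by the tool jog_arm, never from a script. Its arguments are lists of equal length, an entry for each row: "linear": the shift along the world's x, y, z in mm, a list of three; "angular": the turn, a rotation vector about the world's x, y, z in rad, a list of three; "grip": the opening in per cent of the stroke, from 0 (shut) to 100 (fully open). In form: {"linear": [[x, y, z], ...], "angular": [[wx, wy, wz], ...], "grip": [grip, ...]}. A call has 1 to 20 rows; each row is the pose to reach, as a shift and turn from the pose measured when the call began; what a row does not reach only later rows make up. A row lasts 1/10 s, in which the tool goes at most 50 mm and 8.59 degrees, less where a joint would pass 70% of its speed; a pose out of reach is approached as far as the arm can. A call with a gripper value outside its range is refused whole. The fingers move at their own pace and stop on an object; the grip force is fixed at half the most. Time passes only in rows, so rows that repeat a pose let the fingers close. It gives the time, the measured TCP pose, the force and the opening at its end, in the units of the state.
- state(): the state, without advancing time (a new reading comes with each control period).
- get_image(name): name is "scene" or "top" or "wrist"; returns the picture (480x640x3 uint8, red, green, blue); there is no depth.
- get_calibration(name): a dict with "intrinsics" (3x3 intrinsics, pixels), "T" (4x4, takes a point from camera to world coordinates); the wrist camera has in their place "tool_from_camera" (4x4, takes a point from camera to tool coordinates, whose origin is the TCP and whose axes are the tool frame's). Camera axes: x right, y up, looking along -z (the intrinsics and any distortion apply to the point x, -y, -z); pixel columns grow to the right and rows downward; lengths in m; the calibration is good to about 2 mm. A picture is of the moment at which its call begins: read the wrist's pose just before it. get_calibration takes no time and is no camera call.
- hand_in(): hands the job in, once; it reports no verdict.
The state is a dict: "t": time; "qpos": joint angles; "joint_velocities": joint speeds; "joint_torque": joint torques, N m; "eef_pos": TCP position; "orientation": TCP orientation; "wrist_force": force on the tool from outside, world axes, zero at the start; "ft_torque": the same for the moment, N m; "grip_width": opening from 0.0 (shut) to 1.0 (fully open).
Only numpy, scipy, OpenCV 4.12 (cv2) and the standard library are available. Lean on these libraries where they do the work, as an engineer would, in place of code of your own. Each camera call takes 0.05 s, during which the arm holds its last target. There are 200 camera calls.

## Task

One of the three white reference tiles on the blue mat has a broken corner: first put that one into the yellow reject tray and let go of it there. Then take either whole tile by its black grip, tilt it to match the sloping face of the colour meter's measuring head, feel for contact and press it white face down on the black sprung seat, centred and flush, gently but so that the seat sinks at least half-way. Finish while still holding the tile pressed there, do not let go, and leave the head's slope and everything else as they are.

Things in the scene. Friction and masses are not known exactly. Their poses are not given: they have to be found in the camera images.
- tile_a_mid (a point): White ceramic reference tile, whole: a 68 x 68 x 8 mm slab lying measuring face down, a black grip bar standing on the middle of its back (38 mm long along the tile's x, 14 mm thick along y, 30 mm high; 38 mm high in all; about 130 g). The point is on its centre line half-way up, 19 mm above the measuring face; z points out of the back (up as it lies).
- tile_b_mid (a point): White ceramic reference tile, whole, the same as the other whole one: a 68 x 68 x 8 mm slab lying measuring face down, a black grip bar standing on the middle of its back (38 mm long along the tile's x, 14 mm thick along y, 30 mm high; 38 mm high in all; about 130 g). The point is on its centre line half-way up, 19 mm above the measuring face; z points out of the back (up as it lies).
- tile_chipped_mid (a point): The broken white reference tile: same slab, grip bar, axes and point as the whole ones, but the corner towards its own +x +y is broken off straight across, 28 mm along each edge.
- tile_a: The body of whole tile a; origin at the centre of its measuring face (underside), axes as for its point.
- tile_b: The body of whole tile b; origin at the centre of its measuring face (underside), axes as for its point.
- tile_chipped: The body of the broken tile; origin at the centre of what was its square measuring face (underside), axes as for its point.
- mat: Thin blue mat 240 x 240 mm, 3 mm thick, fixed to the bench; the three tiles and a bottle cap lie on it. Origin under its centre.
- tray: Yellow open reject tray, 160 (along x) x 120 (along y) x 30 mm high, walls and floor 4 mm, fixed to the bench. Origin under its centre.
- port (a point): Centre of the top face of the unpressed black seat on the colour meter's tilting head. z: outward normal of the sloping face, leaning 11 to 29 degrees from vertical towards the meter's front (display side, which looks obliquely at the robot and the mat); y: level, along the head's tilting axis; x: up the slope. The slope differs every time; a tile pressed out of true bears on one edge of the seat.
- head: The tilting head: white box 110 (x) x 136 mm (y) with an aluminium plate on top, axes as for the port. Its level friction hinge (origin) is 45 mm behind the port along the normal; it holds its slope and yields only above about 4 N m. Two grey cheeks, 166 mm over their outsides and lower than the port, carry it on a white base 240 x 180 x 42 mm.
- seat_top (a point): Middle of the top face of the square black seat, 52 x 52 mm with a round dark window of 24 mm, standing 6 mm proud of the aluminium plate. Axes as for the port. The seat slides in along the normal only; it does not swivel.
- seat (a joint): How far the sprung seat is pressed in, m: 0 free, 0.005 fully in. It needs 1.5 N to start and 1.2 N more per mm (7.5 N fully in, then a hard stop).
- cap: Bystander: loose green bottle cap, 42 mm across, 20 mm high, on a corner of the mat; origin under its centre.
- jar_blue: Bystander: white plastic jar with blue cap, 84 mm across, 170 mm high; origin under its centre.
- jar_green: Bystander: white plastic jar with green cap, 76 mm across, 150 mm high; origin under its centre.
- amber: Bystander: amber glass bottle, 60 mm across, 150 mm high; origin under its centre.
- beaker: Bystander: empty glass beaker, 70 mm across, 90 mm high; origin under its centre.
- spoon: Bystander: steel weighing spoon, 170 mm long, lying flat along its x.
- dish: Bystander: small white weighing dish, 80 mm across, 22 mm high; origin under its centre.
There are look-alikes about, which are no part of the job. Leave any green or pink look-alike of the tile_chipped alone.

How it is judged:
By the outcome, as a careful person would: the job done as asked, in the order asked, and still so for the second after the job is handed in, while the arm keeps its last pose, push and grip.
It also fails if it takes over 64 s, if anything falls off the work surface, if the arm or the gripper's body presses on something with over 40 N, if the wrist force passes 120 N, or if a joint passes its speed limit or range.

## Working session

There is one attempt and no reset: what is moved stays moved. The work goes in short steps, Python scripts to look and compute and a tool call to move; the robot and the scene stay as the last step left them, time stands still between calls to the robot, and variables do not carry over. Pictures are saved under pics/ and viewed, about 8 in all and at most 12, crops included, and the job is handed in when it is done.

Besides the shell and the picture viewer there is one more tool, called as a command line: name --argument value ..., lists and objects as JSON in quotes. jog_arm: Moves the arm, as the interface text tells. Its arguments: {"type":"object","properties":{"linear":{"type":"array"},"angular":{"type":"array"},"grip":{"type":"array"}},"required":["linear","angular","grip"]}

```bash
mkdir -p pics; python3 - <<'E'
from plant import *
import cv2,numpy as np
np.set_printoptions(precision=4,suppress=True)
print(state())
for n in ("scene","top"):
    im=get_image(n); cv2.imwrite(f"pics/{n}0.png",im[:,:,::-1]); print(n,get_calibration(n))
print(get_calibration("wrist"))
E
```

```text
{'t': 0.0, 'qpos': array([ 1.1917,  0.3794,  1.7348,  0.    ,  1.0285, -0.0333]), 'joint_velocities': array([-0.0008, -0.001 ,  0.0008,  0.0014, -0.0007,  0.0003]), 'joint_torque': array([ -0.0018, -76.3739, -43.4361,   0.065 ,   0.0426,  -0.0001]), 'eef_pos': array([0.2371, 0.6582, 0.2303]), 'orientation': array([ 0.2705,  1.5539, -0.2722]), 'wrist_force': array([ 1.3472, -0.3653,  1.0752]), 'ft_torque': array([ 0.0154, -0.0042, -0.0031]), 'grip_width': 0.997422988960338}
scene {'intrinsics': array([[528.2433,   0.    , 319.4738],
       [  0.    , 528.2433, 244.1389],
       [  0.    ,   0.    ,   1.    ]]), 'T': array([[ 0.3112, -0.668 ,  0.676 ,  1.2953],
       [ 0.9504,  0.2191, -0.221 , -0.2339],
       [-0.0005,  0.7112,  0.703 ,  0.9291],
       [ 0.    ,  0.    ,  0.    ,  1.    ]])}
top {'intrinsics': array([[469.9957,   0.    , 318.1877],
       [  0.    , 469.9957, 239.0534],
       [  0.    ,   0.    ,   1.    ]]), 'T': array([[ 0.0269,  0.9828, -0.1825,  0.2832],
       [-0.9995,  0.0232, -0.0224, -0.0028],
       [-0.0178,  0.183 ,  0.9829,  1.3459],
       [ 0.    ,  0.    ,  0.    ,  1.    ]])}
{'intrinsics': array([[394.9743,   0.    , 327.4385],
       [  0.    , 394.9743, 234.2406],
       [  0.    ,   0.    ,   1.    ]]), 'tool_from_camera': array([[-0.0003,  0.256 , -0.9667, -0.154 ],
       [ 1.    ,  0.0002, -0.0002,  0.0006],
       [ 0.0001, -0.9667, -0.256 , -0.0708],
       [ 0.    ,  0.    ,  0.    ,  1.    ]])}
```

View pics/top0.png

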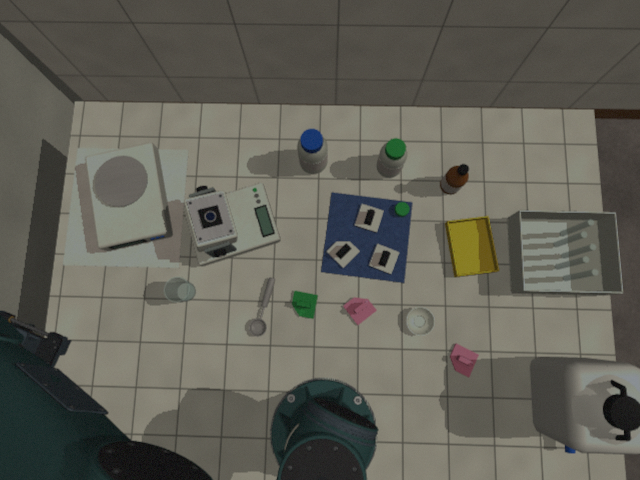

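View pics/scene0.png

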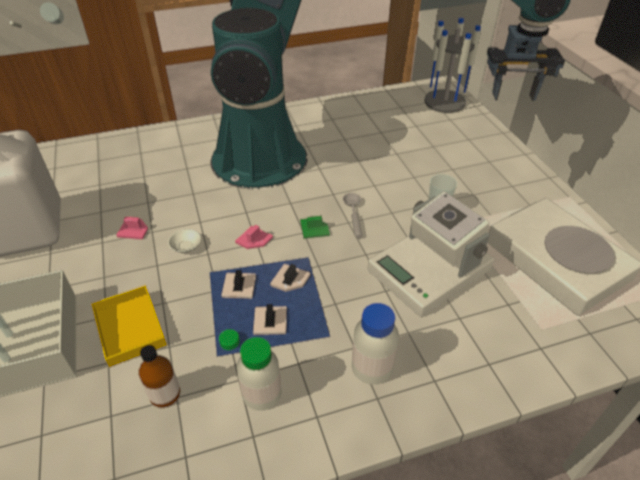

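The top view shows white tiles on the mat at about (369,217), (343,252) and (383,259). The pink tiles at (360,310) and (462,360) and the green one at (304,304) are off the mat. (343,252) looks chipped. The meter head is at (210,217) and the tray at (471,247). Next I'll write helpers, measure roughly and enlarge.

```bash
cat > h.py <<'E'
from plant import *
import cv2,numpy as np
from scipy.spatial.transform import Rotation as R
np.set_printoptions(precision=4,suppress=True)
def pose(s):
    T=np.eye(4);T[:3,:3]=R.from_rotvec(s['orientation']).as_matrix();T[:3,3]=s['eef_pos'];return T
def cam(n,s=None):
    c=get_calibration(n); return c['intrinsics'],(c['T'] if n!='wrist' else pose(s)@c['tool_from_camera'])
def ray(c,uv):
    K,T=c; p=np.linalg.solve(K,[uv[0],uv[1],1.]); d=T[:3,:3]@[p[0],-p[1],-p[2]]
    return T[:3,3],d/np.linalg.norm(d)
def onz(c,uv,z):
    o,d=ray(c,uv); return o+d*(z-o[2])/d[2]
def tri(obs):
    A=np.zeros((3,3));b=np.zeros(3)
    for c,uv in obs:
        o,d=ray(c,uv);P=np.eye(3)-np.outer(d,d);A+=P;b+=P@o
    x=np.linalg.solve(A,b); return x,[np.linalg.norm(np.cross(x-ray(c,uv)[0],ray(c,uv)[1])) for c,uv in obs]
def proj(c,p):
    K,T=c; q=T[:3,:3].T@(np.array(p)-T[:3,3]); q=K@[q[0],-q[1],-q[2]]; return q[:2]/q[2]
def jog(s,p,Rm):
    T=pose(s); return (np.array(p)-T[:3,3])*1000, R.from_matrix(Rm@T[:3,:3].T).as_rotvec()
E
python3 - <<'E'
from h import *
c=cam('top')
for n,uv,z in [('t1',(369,217),.03),('t2',(343,252),.03),('t3',(383,259),.03),('tray',(471,247),.015),('head',(210,216),.13),('cap',(401,209),.02)]: print(n,onz(c,uv,z))
a=cv2.imread('pics/top0.png')
A=cv2.resize(a[185:285,315:415],None,fx=5,fy=5,interpolation=cv2.INTER_CUBIC)
cv2.imwrite('pics/c.png',A)
E
```

```text
t1 [ 0.5952 -0.1167  0.03  ]
t2 [ 0.4919 -0.044   0.03  ]
t3 [ 0.4746 -0.157   0.03  ]
tray [ 0.5175 -0.4093  0.015 ]
head [0.5647 0.3152 0.13  ]
cap [ 0.6235 -0.2099  0.02  ]
```

View pics/c.png

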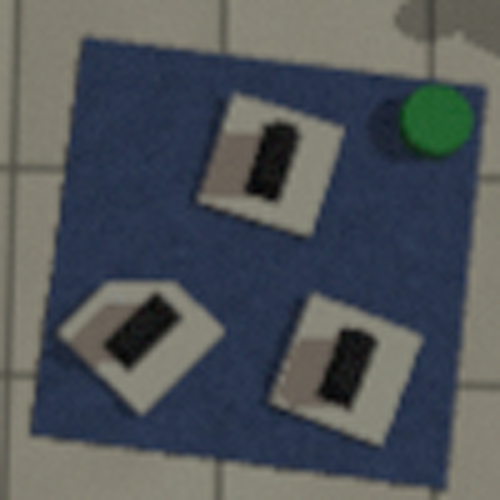

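Three white candidates are on the mat, in crop pixels: (270,165) whole, (345,370) whole, (140,345). Only the one at (140,345) has its corner cut off, so it is the chipped tile, at top-view (343,252). First I'll move to look at the meter head on the way.

jog_arm --linear '[[240,-240,100],[240,-240,100],[240,-240,100],[240,-240,100],[240,-240,100],[240,-240,100],[240,-240,100],[240,-240,100],[240,-240,100],[240,-240,100],[240,-240,100],[240,-240,100]]' --angular '[[0,0,0],[0,0,0],[0,0,0],[0,0,0],[0,0,0],[0,0,0],[0,0,0],[0,0,0],[0,0,0],[0,0,0],[0,0,0],[0,0,0]]' --grip '[100,100,100,100,100,100,100,100,100,100,100,100]'

```text
t: 1.3
eef_pos: [0.4763, 0.419, 0.3299]
orientation: [0.269, 1.555, -0.271]
wrist_force: [-0.3, 0.8, 0.6]
grip_width: 0.999
```

```bash
python3 - <<'E'
from h import *
s=state(); T=pose(s); print(s['t'],T)
im=get_image('wrist'); cv2.imwrite('pics/w1.png',im[:,:,::-1]); np.save('w1.npy',T)
print(proj(cam('wrist',s),[.565,.315,.13]))
E
```

```text
1.3 [[-0.001   0.3376  0.9413  0.4763]
 [-0.0013  0.9413 -0.3376  0.419 ]
 [-1.     -0.0016 -0.0005  0.3299]
 [ 0.      0.      0.      1.    ]]
[258.3644 327.928 ]
```

View pics/w1.png

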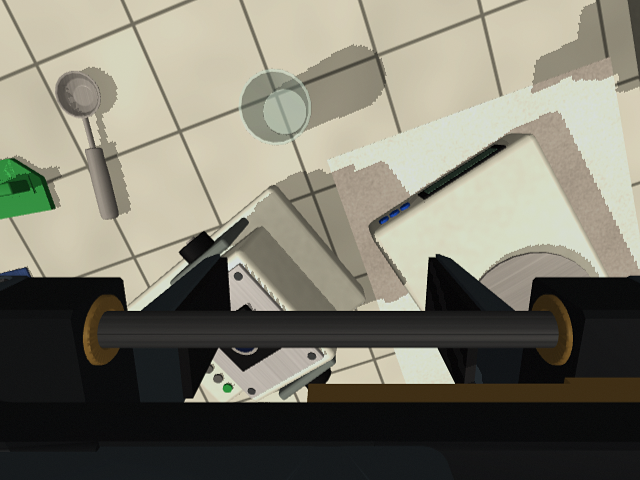

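The gripper hides the lower half of the wrist picture, with the head at (250,330) behind it. The clear region is rows below about 260, so I'll shift and take two side views.

jog_arm --linear '[[200,-5,0],[200,-5,0],[200,-5,0],[200,-5,0],[200,-5,0],[200,-5,0],[200,-5,0]]' --angular '[[0,0,0],[0,0,0],[0,0,0],[0,0,0],[0,0,0],[0,0,0],[0,0,0]]' --grip '[100,100,100,100,100,100,100]'

```text
t: 2.05
eef_pos: [0.6752, 0.4144, 0.3298]
orientation: [0.268, 1.555, -0.271]
wrist_force: [0.3, 0.7, -0.1]
grip_width: 0.999
```

```bash
python3 - <<'E'
from h import *
s=state(); T=pose(s); print(s['t'],s['eef_pos'])
im=get_image('wrist'); cv2.imwrite('pics/w2.png',im[:,:,::-1]); np.save('w2.npy',T)
E
```

```text
2.05 [0.6752 0.4144 0.3298]
```

jog_arm --linear '[[-85,-245,0],[-85,-245,0],[-85,-245,0],[-85,-245,0],[-85,-245,0],[-85,-245,0],[-85,-245,0],[-85,-245,0]]' --angular '[[0,0,0],[0,0,0],[0,0,0],[0,0,0],[0,0,0],[0,0,0],[0,0,0],[0,0,0]]' --grip '[100,100,100,100,100,100,100,100]'

```text
t: 2.9
eef_pos: [0.5901, 0.1704, 0.3307]
orientation: [0.268, 1.554, -0.27]
wrist_force: [0.2, 0.2, 0.2]
grip_width: 1.002
```

```bash
python3 - <<'E'
from h import *
s=state(); T=pose(s); print(s['t'],s['eef_pos'])
im=get_image('wrist'); cv2.imwrite('pics/w3.png',im[:,:,::-1]); np.save('w3.npy',T)
a=cv2.imread('pics/w2.png');b=cv2.imread('pics/w3.png')
L=[]
for n,i in (('w2',a),('w3',b)):
    c=(get_calibration('wrist')['intrinsics'],np.load(n+'.npy')@get_calibration('wrist')['tool_from_camera'])
    u,v=proj(c,[.565,.315,.13]).astype(int); print(n,u,v)
    x0=int(np.clip(u-120,0,440));y0=int(np.clip(v-120,0,240)); print(x0,y0)
    L.append(cv2.resize(i[y0:y0+240,x0:x0+200],None,fx=2,fy=2))
cv2.imwrite('pics/w23.png',np.hstack(L))
E
```

```text
2.9 [0.5901 0.1704 0.3307]
w2 176 130
56 10
w3 474 127
354 7
```

View pics/w23.png

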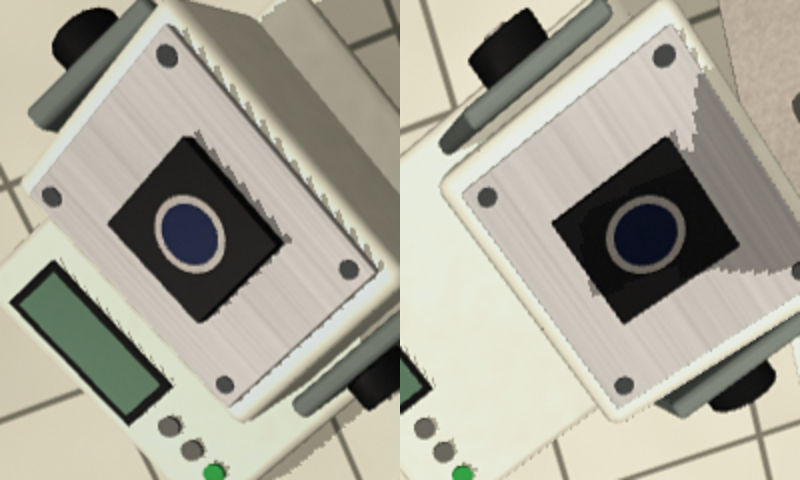

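Both views show the head's four screws, the black seat and the window, left crop window (189,235) and right (645,235). The display is on the lower-left side. Next: blob centroids and triangulation.

```bash
cat > head.py <<'E'
from h import *
K=get_calibration('wrist')['intrinsics'];TC=get_calibration('wrist')['tool_from_camera']
def blob(im,u,v,r,fn):
    u0,v0=int(round(u))-r,int(round(v))-r
    m=fn(im[v0:v0+2*r+1,u0:u0+2*r+1].astype(int)).astype(np.uint8)
    n,l,st,ce=cv2.connectedComponentsWithStats(m)
    k=min(range(1,n),key=lambda k:np.hypot(*(ce[k]-r))-0.02*st[k,4]); return ce[k]+[u0,v0],st[k,4]
S={'w2':[(167,55),(52,197),(349,270),(225,384)],'w3':[(264,56),(87,197),(398,270),(224,385)]}
W={'w2':(189,235),'w3':(245,235)}; O={'w2':(56,10),'w3':(354,7)}
P=[[] for _ in range(5)]
for n in ('w2','w3'):
    im=cv2.imread(f'pics/{n}.png'); c=(K,np.load(n+'.npy')@TC)
    for i,(x,y) in enumerate(S[n]):
        p,a=blob(im,x/2+O[n][0],y/2+O[n][1],9,lambda w:w.max(2)<100); print(n,i,p,a); P[i].append((c,p))
    x,y=W[n]; p,a=blob(im,x/2+O[n][0],y/2+O[n][1],26,lambda w:(w[:,:,0]-w[:,:,2]>12)); print(n,'win',p,a);P[4].append((c,p))
X=[]
for q in P:
    x,e=tri(q); X.append(x); print(x,e)
X=np.array(X); A,B,C,D,Wn=X
print('sides',[np.linalg.norm(v) for v in (A-B,C-D,A-C,B-D)])
c=X[:4].mean(0); n=np.linalg.svd(X[:4]-c)[2][2]; n*=np.sign(n[2]); print('n',n,'tilt',np.degrees(np.arccos(n[2])),'resid',(X[:4]-c)@n,'win h',(Wn-c)@n)
# face axis x: from display side (B,D) to far (A,C)
ex=(A+C-B-D)/2; ey=(A+B-C-D)/2; print('up vec',ex/np.linalg.norm(ex),'ydir',ey/np.linalg.norm(ey),'center',c,'off',(Wn-c))
h=np.array([-n[0],-n[1],0]);h/=np.linalg.norm(h);print('slope dir from normal',np.degrees(np.arctan2(h[1],h[0])),'from x edges',np.degrees(np.arctan2(ex[1],ex[0])),'from y',np.degrees(np.arctan2(ey[1],ey[0])))
tl=np.arcsin(ex[2]/np.linalg.norm(ex));print('tilt from ex',np.degrees(tl))
E
python3 head.py
```

```text
w2 0 [139.0538  37.5484] 93
w2 1 [ 81.4861 108.0556] 72
w2 2 [229.9559 144.3529] 68
w2 3 [168.     201.7857] 56
w2 win [150.3313 126.6857] 649
w3 0 [485.8316  34.4211] 95
w3 1 [397.0896 105.194 ] 67
w3 2 [554.8837 141.593 ] 86
w3 3 [465.5938 199.3906] 64
w3 win [476.3478 123.8247] 736
[0.4988 0.3289 0.1621] [np.float64(2.471621142230135e-05), np.float64(2.4716211422298344e-05)]
[0.5246 0.2549 0.1452] [np.float64(9.380210911426787e-06), np.float64(9.380210911513138e-06)]
[0.5931 0.3619 0.1622] [np.float64(5.972898315110366e-06), np.float64(5.972898315153661e-06)]
[0.619  0.288  0.1455] [np.float64(9.693474696567562e-05), np.float64(9.693474696589955e-05)]
[0.5591 0.3073 0.1597] [np.float64(6.27527151429852e-06), np.float64(6.275271514091911e-06)]
sides [np.float64(0.08016338717769708), np.float64(0.08008505049431641), np.float64(0.09992784509617855), np.float64(0.09999694347751308)]
n [ 0.0675 -0.1982  0.9778] tilt 12.086064399638255 resid [ 0. -0. -0.  0.] win h 0.00606919547835004
up vec [-0.3226  0.9231  0.2094] ydir [-0.9437 -0.3307 -0.0019] center [0.5588 0.3084 0.1538] off [ 0.0003 -0.0011  0.006 ]
slope dir from normal 108.8145797867541 from x edges 109.26535368256468 from y -160.68678201511514
tilt from ex 12.085669032040652
```

Port at (0.559, 0.307, 0.160), tilt 12.1°. The screw rectangle came out 80 x 100 mm and the seat stands 6.07 mm proud, so the measurement is consistent. Now a close look at the mat.

jog_arm --linear '[[20,-270,-30],[20,-270,-30],[20,-270,-30],[20,-270,-30],[20,-270,-30],[20,-270,-30],[20,-270,-30],[20,-270,-30]]' --angular '[[0,0,0],[0,0,0],[0,0,0],[0,0,0],[0,0,0],[0,0,0],[0,0,0],[0,0,0]]' --grip '[100,100,100,100,100,100,100,100]'

```text
t: 3.75
eef_pos: [0.6107, -0.0985, 0.3001]
orientation: [0.268, 1.555, -0.269]
wrist_force: [0.1, 0.2, -0.4]
grip_width: 1.0
```

```bash
cat > tiles.py <<'E'
from h import *
s=state(); T=pose(s); print(s['t'],s['eef_pos']); c=cam('wrist',s)
im=get_image('wrist'); bg=im[:,:,::-1].copy(); np.save('w4.npy',T)
h=cv2.cvtColor(bg,cv2.COLOR_BGR2HSV); i=bg.astype(int)
white=((h[:,:,1]<70)&(h[:,:,2]>110)).astype(np.uint8); dark=(h[:,:,2]<60).astype(np.uint8)
for p in ([.595,-.117,.041],[.492,-.044,.041],[.475,-.157,.041]):
    u,v=proj(c,p).astype(int); cv2.circle(bg,(u,v),3,(0,0,255),1); print(p,u,v)
    n,l,st,ce=cv2.connectedComponentsWithStats(dark)
    for k in range(1,n):
        if 150<st[k,4]<4000 and np.hypot(*(ce[k]-[u,v]))<60:
            cn=max(cv2.findContours((l==k).astype(np.uint8),0,2)[0],key=cv2.contourArea)
            r=cv2.minAreaRect(cn); print('  bar',r,st[k,4]); b=cv2.boxPoints(r); cv2.polylines(bg,[b.astype(int)],True,(0,255,0),1)
            w=np.array([onz(c,q,.041)[:2] for q in b]); print('  ctr',w.mean(0),'edges',np.linalg.norm(w[1]-w[0]),np.linalg.norm(w[2]-w[1]), 'az',[np.degrees(np.arctan2(*(w[j+1]-w[j])[::-1])) for j in (0,1)])
cv2.imwrite('pics/w4.png',bg)
E
python3 tiles.py
```

```text
3.75 [ 0.6107 -0.0985  0.3001]
[0.595, -0.117, 0.041] 305 191
  bar ((307.26654052734375, 192.26458740234375), (39.73497009277344, 18.96299934387207), 86.42366790771484) 744
  ctr [ 0.5972 -0.1157] edges 0.019718360394552062 0.042023376602332664 az [np.float64(73.93923024846983), np.float64(-16.452655987641712)]
[0.492, -0.044, 0.041] 338 66
  bar ((340.4753112792969, 77.12118530273438), (20.761049270629883, 45.35416030883789), 22.833654403686523) 922
  ctr [ 0.5017 -0.0457] edges 0.04178042605351903 0.019943504945085597 az [np.float64(136.21913898162842), np.float64(49.2223787914848)]
[0.475, -0.157, 0.041] 224 90
  bar ((228.39901733398438, 99.98004913330078), (43.14610290527344, 23.27092933654785), 87.1375961303711) 972
  ctr [ 0.4845 -0.1574] edges 0.022871828684376275 0.04058340903920311 az [np.float64(73.05522680616868), np.float64(-19.832592578570118)]
```

View pics/w4.png

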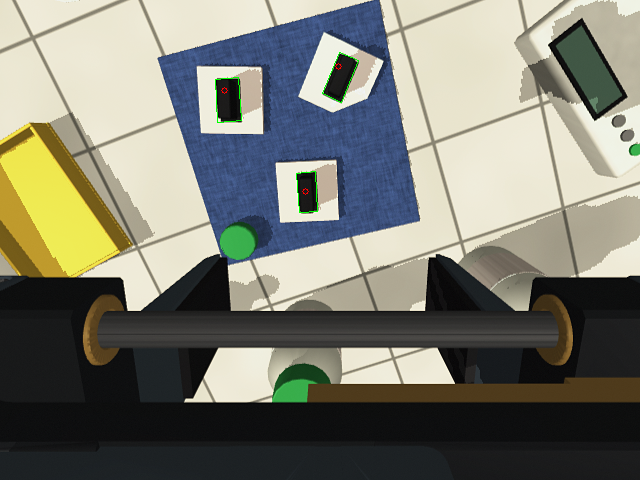

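All three tiles are clear: whole at (307,192) and (228,100), chipped at (341,77) with its lower-right corner cut. The bar masks include side faces, so I'll use the slab outline for precision.

```bash
cat > slab.py <<'E'
from h import *
def slabs(im_bgr,T,uvs,r=48):
    cb=get_calibration('wrist'); c=(cb['intrinsics'],T@cb['tool_from_camera'])
    h=cv2.cvtColor(im_bgr,cv2.COLOR_BGR2HSV); m=((h[:,:,1]<75)&(h[:,:,2]>100)).astype(np.uint8)
    for u,v in uvs:
        w=np.zeros_like(m); cv2.circle(w,(u,v),r,1,-1); w&=m
        n,l,st,ce=cv2.connectedComponentsWithStats(w); k=1+np.argmax(st[1:,4])
        P=cv2.findNonZero((l==k).astype(np.uint8)).reshape(-1,2)
        hull=cv2.convexHull(P).reshape(-1,2)
        W=np.array([onz(c,q,.011)[:2] for q in hull])*1000
        rc=cv2.minAreaRect(W.astype(np.float32)); b=cv2.boxPoints(rc)
        print((u,v),'ctr mm',rc[0],'size',rc[1],'az mod 90',np.degrees(np.arctan2(*(b[1]-b[0])[::-1]))%90)
if __name__=='__main__':
    slabs(cv2.imread('pics/w4.png'),np.load('w4.npy'),[(307,192),(341,75),(230,100)])
    c=cam('top'); t=cv2.cvtColor(cv2.imread('pics/top0.png'),cv2.COLOR_BGR2HSV)
    y=((abs(t[:,:,0].astype(int)-26)<8)&(t[:,:,1]>150)&(t[:,:,2]>80)).astype(np.uint8); y[:,:430]=0;y[:,510:]=0
    P=cv2.findNonZero(y).reshape(-1,2); W=np.array([onz(c,q,.03)[:2] for q in P])*1000
    print('tray',cv2.minAreaRect(W.astype(np.float32)))
E
python3 slab.py
```

```text
(307, 192) ctr mm (599.7001953125, -118.33645629882812) size (68.1914291381836, 68.92054748535156) az mod 90 73.06132
(341, 75) ctr mm (499.4784851074219, -44.26885223388672) size (68.43797302246094, 69.27490234375) az mod 90 46.64592
(230, 100) ctr mm (480.77557373046875, -161.48419189453125) size (68.92352294921875, 68.7291030883789) az mod 90 69.39448
tray ((518.3684692382812, -408.048095703125), (158.7203826904297, 119.94294738769531), 8.598540306091309)
```

Slabs measure 68–69 mm, as they should. Chipped tile centre is (0.4995,-0.0443), jaw axis azimuth 46.6°, so turn -0.413 rad from 70.3°. Tray centre is (0.518,-0.408). Grasping the chipped tile.

jog_arm --linear '[[-111,54,-190],[-111,54,-190],[-111,54,-190],[-111,54,-190],[-111,54,-190],[-111,54,-190],[-111,54,-190],[-111,54,-220],[-111,54,-245],[-111,54,-260],[-111,54,-268],[-111,54,-268],[-111,54,-268],[-111,54,-268],[-111,54,-268],[-111,54,-268],[-111,54,-268],[-111,54,-268],[-111,54,-268]]' --angular '[[0,0,-0.413],[0,0,-0.413],[0,0,-0.413],[0,0,-0.413],[0,0,-0.413],[0,0,-0.413],[0,0,-0.413],[0,0,-0.413],[0,0,-0.413],[0,0,-0.413],[0,0,-0.413],[0,0,-0.413],[0,0,-0.413],[0,0,-0.413],[0,0,-0.413],[0,0,-0.413],[0,0,-0.413],[0,0,-0.413],[0,0,-0.413]]' --grip '[45,45,45,45,45,45,45,45,45,45,45,45,5,5,5,5,5,5,5]'

```text
t: 5.7
eef_pos: [0.5, -0.0441, 0.0329]
orientation: [0.589, 1.489, -0.59]
wrist_force: [-2.6, -0.7, 9.6]
grip_width: 0.149
```

Grip width 0.149 (13.6 mm) means the bar is held. Lifting it over to the tray, slightly off centre to keep clear of the amber bottle and the rack.

jog_arm --linear '[[0,0,40],[0,0,80],[-2,-40,100],[-2,-90,100],[-2,-140,100],[-2,-190,100],[-2,-240,100],[-2,-290,100],[-2,-335,100],[-2,-359,100],[-2,-359,100],[-2,-359,100]]' --angular '[[0,0,0],[0,0,0],[0,0,-0.377],[0,0,-0.377],[0,0,-0.377],[0,0,-0.377],[0,0,-0.377],[0,0,-0.377],[0,0,-0.377],[0,0,-0.377],[0,0,-0.377],[0,0,-0.377]]' --grip '[5,5,5,5,5,5,5,5,5,5,5,5]'

```text
t: 6.9
eef_pos: [0.4976, -0.4031, 0.1326]
orientation: [0.88, 1.386, -0.881]
wrist_force: [0.3, 0.4, -1.5]
grip_width: 0.152
```

```bash
python3 - <<'E'
from h import *
s=state();print(s['t'],s['eef_pos'],s['wrist_force'],s['grip_width'])
im=get_image('top')[:,:,::-1]; im2=get_image('scene')[:,:,::-1]
A=cv2.resize(im[150:310,300:500],(500,400)); B=cv2.resize(im2[200:400,60:310],(500,400))
cv2.imwrite('pics/t2.png',np.vstack([A,B])[:, :])
print(onz(cam('top'),(455,185),.07),onz(cam('top'),(510,240),.1))
E
```

```text
6.9 [ 0.4976 -0.4031  0.1326] [ 0.2853  0.4435 -1.5103] 0.1524887946450733
[ 0.6834 -0.3535  0.07  ] [ 0.524  -0.4877  0.1   ]
```

View pics/t2.png

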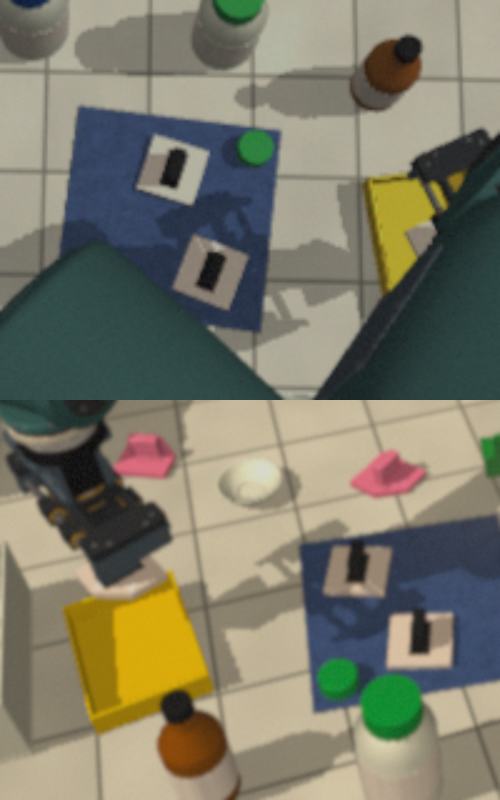

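The chipped tile is held above the tray, at top crop (420,235), and the other two tiles haven't moved. Wrist force is -1.5 N, which fits 130 g. Lowering and releasing.

jog_arm --linear '[[0,0,-45],[0,0,-80],[0,0,-92],[0,0,-97],[0,0,-97],[0,0,-97],[0,0,-97],[0,0,-97],[0,0,-97],[0,0,-97],[0,0,-97],[0,0,-70],[0,0,-20],[0,0,30],[0,0,80],[0,0,80]]' --angular '[[0,0,0],[0,0,0],[0,0,0],[0,0,0],[0,0,0],[0,0,0],[0,0,0],[0,0,0],[0,0,0],[0,0,0],[0,0,0],[0,0,0],[0,0,0],[0,0,0],[0,0,0],[0,0,0]]' --grip '[5,5,5,5,5,5,45,45,45,45,45,45,45,45,45,45]'

```text
t: 8.6
eef_pos: [0.5003, -0.4042, 0.22]
orientation: [0.877, 1.377, -0.88]
wrist_force: [0.6, -0.1, 0.3]
grip_width: 0.451
```

jog_arm --linear '[[20,50,-30],[40,100,-60],[60,150,-100],[80,200,-120],[99,250,-120],[99,286,-120],[99,286,-120],[99,286,-120],[99,286,-120]]' --angular '[[0,0,0.15],[0,0,0.3],[0,0,0.45],[0,0,0.6],[0,0,0.75],[0,0,0.839],[0,0,0.839],[0,0,0.839],[0,0,0.839]]' --grip '[45,45,45,45,45,45,45,45,45]'

```text
t: 9.5
eef_pos: [0.5992, -0.1179, 0.0997]
orientation: [0.229, 1.55, -0.226]
wrist_force: [0.2, -0.1, 0.5]
grip_width: 0.449
```

```bash
python3 - <<'E'
from h import *
s=state();print(s['t'],s['eef_pos'],s['wrist_force'])
def down(az):
    a=np.radians(az); y=np.array([np.cos(a),np.sin(a),0]); x=np.array([0,0,-1.]); return np.c_[x,y,np.cross(x,y)]
print(jog(s,[.5997,-.1183,.034],down(73.06)), pose(s)[:3,:3])
im=get_image('top')[:,:,::-1]; im2=get_image('scene')[:,:,::-1]
A=cv2.resize(im[150:310,320:520],(500,400)); B=cv2.resize(im2[200:400,60:310],(500,400))
cv2.imwrite('pics/t3.png',np.hstack([A,B])[:,:800])
E
```

```text
9.5 [ 0.5992 -0.1179  0.0997] [ 0.2439 -0.0975  0.4845]
(array([  0.4922,  -0.4467, -65.7152]), array([-0.0006,  0.0085, -0.005 ])) [[ 0.0085  0.2865  0.958 ]
 [ 0.0006  0.9581 -0.2865]
 [-1.      0.003   0.0079]]
```

View pics/t3.png

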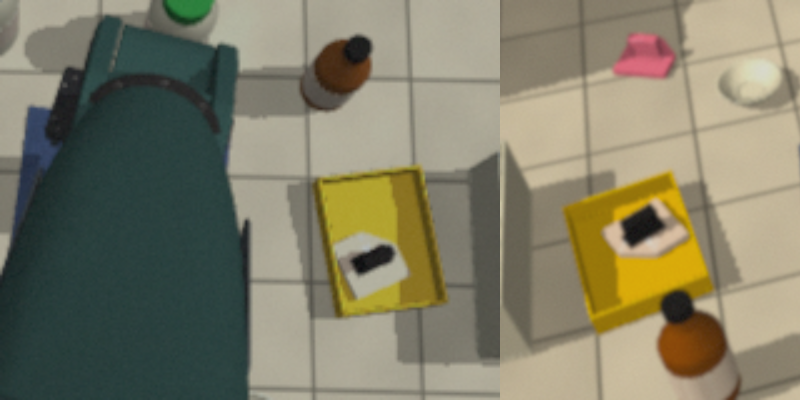

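The chipped tile lies flat inside the tray, at (370,265) in the top crop. Now descending on the whole tile with the small correction.

jog_arm --linear '[[0.5,-0.4,-30],[0.5,-0.4,-50],[0.5,-0.4,-62],[0.5,-0.4,-66],[0.5,-0.4,-66],[0.5,-0.4,-66],[0.5,-0.4,-66],[0.5,-0.4,-66],[0.5,-0.4,-66],[0.5,-0.4,-66],[0.5,-0.4,-66],[0.5,-0.4,-66]]' --angular '[[0,0.0085,-0.005],[0,0.0085,-0.005],[0,0.0085,-0.005],[0,0.0085,-0.005],[0,0.0085,-0.005],[0,0.0085,-0.005],[0,0.0085,-0.005],[0,0.0085,-0.005],[0,0.0085,-0.005],[0,0.0085,-0.005],[0,0.0085,-0.005],[0,0.0085,-0.005]]' --grip '[45,45,45,45,45,5,5,5,5,5,5,5]'

```text
t: 10.8
eef_pos: [0.6, -0.1194, 0.0345]
orientation: [0.234, 1.557, -0.233]
wrist_force: [-1.5, 0.6, 7.1]
grip_width: 0.154
```

```bash
python3 - <<'E'
from h import *
s=state();T=pose(s);np.save('grasp.npy',T);print(s['t'],T,s['wrist_force'],s['ft_torque'],s['grip_width'])
E
```

```text
10.8 [[ 0.001   0.2931  0.9561  0.6   ]
 [ 0.0004  0.9561 -0.2931 -0.1194]
 [-1.      0.0007  0.0009  0.0345]
 [ 0.      0.      0.      1.    ]] [-1.4659  0.56    7.0741] [0.0796 0.2914 0.0118] 0.15379022818126425
```

```bash
cat > press.py <<'E'
from h import *
import sys
az=np.radians(109.2);t=np.radians(12.09)
n=np.array([-np.sin(t)*np.cos(az),-np.sin(t)*np.sin(az),np.cos(t)])
ex=np.array([np.cos(t)*np.cos(az),np.cos(t)*np.sin(az),np.sin(t)])
H=np.c_[ex,np.cross(n,ex),n]            # head axes
port=np.array([.5592,.3072,.1597])
G=np.load('grasp.npy'); a=np.radians(73.0)
ty=np.array([np.cos(a),np.sin(a),0]); Rt=np.c_[np.cross(ty,[0,0,1]),ty,[0,0,1]]
ctr=G[:3,3]+G[:3,2]*(-.0006); ctr[2]=.003
Tt=np.eye(4);Tt[:3,:3]=Rt;Tt[:3,3]=ctr
TinT=np.linalg.inv(G)@Tt               # tile in tool
Goal=np.eye(4);Goal[:3,:3]=np.c_[np.cross(ex,n),ex,n]
def target(d):
    g=Goal.copy(); g[:3,3]=port+n*d; return g@np.linalg.inv(TinT)
def report():
    s=state();T=pose(s);c=T@TinT
    e=R.from_matrix(Goal[:3,:3].T@c[:3,:3]).as_rotvec(degrees=True)
    print('t',s['t'],'eef',s['eef_pos'],'tile in head axes mm',H.T@(c[:3,3]-port)*1000,'rot err deg(tile axes)',e,'F head',H.T@s['wrist_force'],'M',H.T@s['ft_torque'],'w',s['grip_width'])
    return s
if __name__=='__main__':
    s=report()
    for d in map(float,sys.argv[1:]):
        g=target(d/1000); print(d,*jog(s,g[:3,3],g[:3,:3]))
E
python3 press.py 40
```

```text
t 10.8 eef [ 0.6    -0.1194  0.0345] tile in head axes mm [-439.5597  102.2443  -66.1013] rot err deg(tile axes) [-11.6845  -3.8191 -36.0638] F head [2.4702 1.2002 6.7055] M [ 0.246  -0.171  -0.0406] w 0.15379022818126425
40.0 [-35.3198 412.6765 195.1133] [0.2145 0.0041 0.6294]
```

jog_arm --linear '[[0,0,40],[0,0,80],[0,30,120],[0,70,150],[0,110,180],[-10,150,205],[-15,195,215],[-20,240,215],[-25,285,215],[-30,330,215],[-35,375,215],[-35,413,215],[-35,413,215],[-35,413,200],[-35,413,195],[-35,413,195],[-35,413,195],[-35,413,195]]' --angular '[[0,0,0],[0,0,0],[0,0,0],[0.03,0,0.08],[0.06,0,0.16],[0.09,0,0.25],[0.12,0,0.35],[0.15,0.002,0.44],[0.18,0.003,0.53],[0.2145,0.0041,0.6294],[0.2145,0.0041,0.6294],[0.2145,0.0041,0.6294],[0.2145,0.0041,0.6294],[0.2145,0.0041,0.6294],[0.2145,0.0041,0.6294],[0.2145,0.0041,0.6294],[0.2145,0.0041,0.6294],[0.2145,0.0041,0.6294]]' --grip '[5,5,5,5,5,5,5,5,5,5,5,5,5,5,5,5,5,5]'

```text
t: 12.6
eef_pos: [0.5653, 0.293, 0.2298]
orientation: [-0.096, 1.583, 0.427]
wrist_force: [0.2, 0.4, -1.7]
grip_width: 0.154
```

```bash
python3 press.py 40 10 4; python3 - <<'E'
from h import *
B=get_image('scene')[160:340,340:540,::-1]
cv2.imwrite('pics/s4.png',cv2.resize(B,None,fx=4,fy=3.3,interpolation=cv2.INTER_CUBIC))
E
```

```text
t 12.6 eef [0.5653 0.293  0.2298] tile in head axes mm [-0.3701 -0.5415 40.2097] rot err deg(tile axes) [ 0.     -0.0268 -0.0467] F head [-0.0662 -0.2788 -1.7204] M [-0.0514  0.0994 -0.0027] w 0.1538583406122272
40.0 [-0.6311  0.2105 -0.1277] [-0.0001  0.0003  0.0009]
10.0 [ -2.6975   6.1444 -29.4623] [-0.0001  0.0003  0.0009]
4.0 [ -3.1108   7.3312 -35.3292] [-0.0001  0.0003  0.0009]
```

View pics/s4.png

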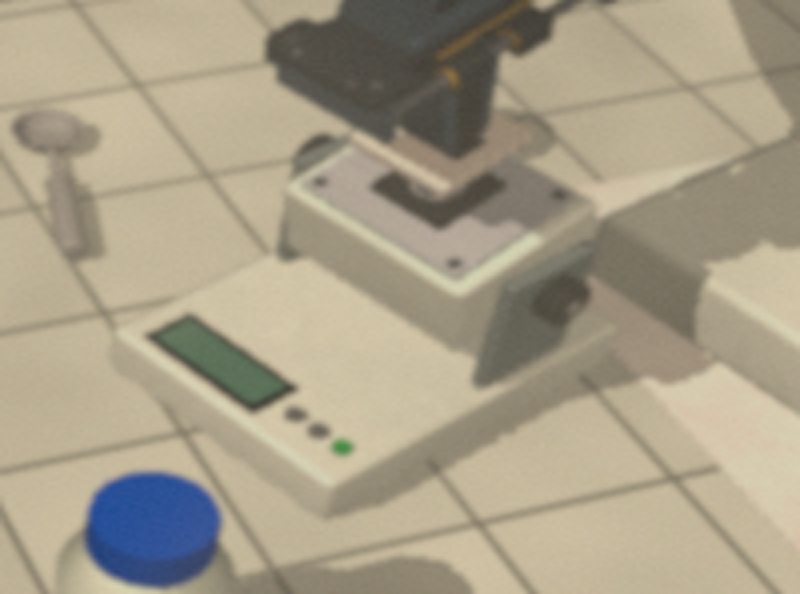

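The tile hovers parallel over the seat, with tile edge and head edge parallel in the view. Baseline force is -1.7 N along the normal. Approaching to 4 mm.

jog_arm --linear '[[-1.5,3,-12],[-2.5,5.5,-25],[-3.1,7.3,-33],[-3.1,7.3,-35.3],[-3.1,7.3,-35.3],[-3.1,7.3,-35.3]]' --angular '[[0,0.0003,0.0009],[0,0.0003,0.0009],[0,0.0003,0.0009],[0,0.0003,0.0009],[0,0.0003,0.0009],[0,0.0003,0.0009]]' --grip '[5,5,5,5,5,5]'

```text
t: 13.25
eef_pos: [0.5624, 0.3006, 0.1948]
orientation: [-0.097, 1.583, 0.428]
wrist_force: [0.5, 0.3, -1.6]
grip_width: 0.155
```

```bash
python3 press.py 2 0.5 -1
```

```text
t 13.25 eef [0.5624 0.3006 0.1948] tile in head axes mm [ 0.2137 -0.2462  4.2813] rot err deg(tile axes) [ 0.0065 -0.0221  0.0202] F head [-0.2565 -0.5579 -1.5605] M [-0.0234  0.1729 -0.0793] w 0.15525361543103267
2.0 [-0.3105  0.1801 -2.275 ] [-0.0003  0.0004 -0.0003]
0.5 [-0.4138  0.4768 -3.7417] [-0.0003  0.0004 -0.0003]
-1.0 [-0.5171  0.7735 -5.2085] [-0.0003  0.0004 -0.0003]
```

jog_arm --linear '[[-0.3,0.2,-2.3],[-0.4,0.5,-3.7],[-0.4,0.5,-3.7],[-0.4,0.5,-3.7]]' --angular '[[0,0,0],[0,0,0],[0,0,0],[0,0,0]]' --grip '[5,5,5,5]'

```text
t: 13.65
eef_pos: [0.562, 0.3011, 0.1911]
orientation: [-0.097, 1.583, 0.428]
wrist_force: [0.2, -0.1, -1.2]
grip_width: 0.153
```

```bash
python3 press.py 0 -1
```

```text
t 13.65 eef [0.562  0.3011 0.1911] tile in head axes mm [ 0.0055 -0.0566  0.5973] rot err deg(tile axes) [ 0.006  -0.0265  0.0219] F head [-0.3772 -0.1713 -1.1864] M [0.0088 0.1631 0.0167] w 0.15257955534156536
0.0 [-0.0801  0.1021 -0.5848] [-0.0003  0.0005 -0.0003]
-1.0 [-0.149   0.2999 -1.5626] [-0.0003  0.0005 -0.0003]
```

jog_arm --linear '[[-0.1,0.1,-0.6],[-0.15,0.2,-1.1],[-0.15,0.3,-1.6],[-0.15,0.3,-1.6],[-0.15,0.3,-1.6]]' --angular '[[0,0,0],[0,0,0],[0,0,0],[0,0,0],[0,0,0]]' --grip '[5,5,5,5,5]'

```text
t: 14.15
eef_pos: [0.5619, 0.3014, 0.1896]
orientation: [-0.097, 1.583, 0.428]
wrist_force: [-0.9, -0.4, -0.2]
grip_width: 0.153
```

```bash
python3 press.py -2 -3
```

```text
t 14.15 eef [0.5619 0.3014 0.1896] tile in head axes mm [ 0.0124 -0.0376 -0.9826] rot err deg(tile axes) [ 0.0065 -0.0273  0.023 ] F head [-0.1695  1.0056 -0.1955] M [ 0.1425  0.1592 -0.0673] w 0.15271316185560335
-2.0 [-0.0885  0.1855 -0.997 ] [-0.0003  0.0005 -0.0003]
-3.0 [-0.1574  0.3833 -1.9748] [-0.0003  0.0005 -0.0003]
```

First contact: the normal force rose by about 1.5 N at -1 mm. Pressing on in steps.

jog_arm --linear '[[-0.1,0.2,-1],[-0.15,0.3,-1.5],[-0.15,0.4,-2],[-0.15,0.4,-2],[-0.15,0.4,-2]]' --angular '[[0,0,0],[0,0,0],[0,0,0],[0,0,0],[0,0,0]]' --grip '[5,5,5,5,5]'

```text
t: 14.65
eef_pos: [0.5618, 0.3018, 0.1876]
orientation: [-0.097, 1.583, 0.428]
wrist_force: [-1.4, -0.8, 2.2]
grip_width: 0.152
```

```bash
python3 press.py -4 -5;sleep 0; python3 -c "
from press import *
for i in range(3): get_image('top'); report()"
```

```text
t 14.65 eef [0.5618 0.3018 0.1876] tile in head axes mm [ 0.0129 -0.0722 -2.9583] rot err deg(tile axes) [ 0.007  -0.0301  0.0203] F head [0.1594 1.623  2.2084] M [ 0.2503  0.2275 -0.0466] w 0.15183358692865245
-4.0 [-0.1213  0.1793 -1.0209] [-0.0003  0.0005 -0.0002]
-5.0 [-0.1902  0.3771 -1.9987] [-0.0003  0.0005 -0.0002]
t 14.7 eef [0.5618 0.3018 0.1877] tile in head axes mm [ 0.0261 -0.0756 -2.9468] rot err deg(tile axes) [ 0.0077 -0.0302  0.0248] F head [-0.9866  1.5125  2.7978] M [ 0.2343  0.1996 -0.0288] w 0.1491325129175528
t 14.75 eef [0.5618 0.3018 0.1876] tile in head axes mm [ 0.013  -0.0504 -2.9655] rot err deg(tile axes) [ 0.0053 -0.0305  0.023 ] F head [0.4253 1.0838 2.5331] M [0.2118 0.1574 0.0129] w 0.15529509412334372
t 14.8 eef [0.5618 0.3018 0.1876] tile in head axes mm [ 0.0176 -0.0625 -2.9594] rot err deg(tile axes) [ 0.0065 -0.033   0.0241] F head [0.0534 1.1064 2.1546] M [ 0.2076  0.2031 -0.0043] w 0.15063072237066283
```

jog_arm --linear '[[-0.05,0.1,-0.5],[-0.1,0.2,-1],[-0.1,0.2,-1],[-0.1,0.2,-1]]' --angular '[[0,0,0],[0,0,0],[0,0,0],[0,0,0]]' --grip '[5,5,5,5]'

```text
t: 15.2
eef_pos: [0.5617, 0.302, 0.1867]
orientation: [-0.097, 1.583, 0.428]
wrist_force: [-0.7, -1.8, 3.1]
grip_width: 0.154
```

```bash
cat > avg.py <<'E'
from press import *
L=[]
for i in range(14):
    get_image('top'); s=state(); L.append(np.r_[H.T@s['wrist_force'],H.T@s['ft_torque']])
L=np.array(L); print('mean F,M',L.mean(0),'sem',L.std(0)/14**.5); report()
E
python3 avg.py
```

```text
mean F,M [-0.8146  1.0998  3.386   0.2754  0.279  -0.0175] sem [0.1267 0.1444 0.1041 0.0111 0.0067 0.0095]
t 15.9 eef [0.5617 0.302  0.1867] tile in head axes mm [ 0.0384 -0.0986 -3.9515] rot err deg(tile axes) [ 0.0081 -0.0394  0.023 ] F head [-1.2722  0.6364  3.6777] M [0.2728 0.2929 0.0026] w 0.15539945414122533
```

Normal force is about 4.9 N net, so roughly 2.8 mm in, and the moments are explained by the small lateral force at the wrist lever. A little more for margin past half-way.

jog_arm --linear '[[-0.05,0.1,-0.4],[-0.1,0.2,-0.9],[-0.1,0.2,-0.9],[-0.1,0.2,-0.9]]' --angular '[[0,0,0],[0,0.0005,0],[0,0.0005,0],[0,0.0005,0]]' --grip '[5,5,5,5]'

```text
t: 16.3
eef_pos: [0.5617, 0.3022, 0.1858]
orientation: [-0.097, 1.583, 0.428]
wrist_force: [-0.4, -2.5, 4.7]
grip_width: 0.147
```

```bash
python3 avg.py; python3 - <<'E'
from h import *
B=get_image('scene')[170:300,390:520,::-1];A=get_image('top')[170:280,165:295,::-1]
cv2.imwrite('pics/s5.png',np.hstack([cv2.resize(B,(400,400),interpolation=cv2.INTER_CUBIC),cv2.resize(A,(400,400),interpolation=cv2.INTER_CUBIC)]))
E
```

```text
mean F,M [-1.4358  0.9009  4.516   0.2024  0.4553 -0.0074] sem [0.1607 0.147  0.13   0.0122 0.0147 0.0078]
t 17.0 eef [0.5616 0.3022 0.1858] tile in head axes mm [ 0.0787 -0.0655 -4.8601] rot err deg(tile axes) [ 0.0152 -0.016   0.0218] F head [-1.269   0.2993  4.9488] M [ 0.1181  0.4694 -0.0595] w 0.1517251815791422
```

View pics/s5.png

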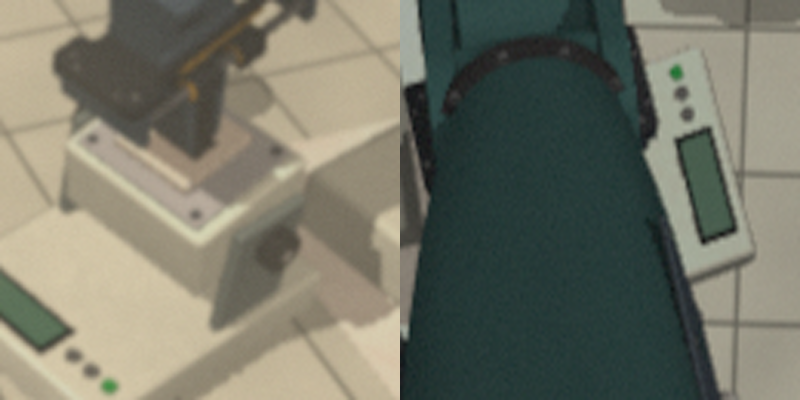

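It looks flush and centred, with net normal about 6 N, or roughly 3.7 mm in. One numeric check: do the tile corners and screws in the scene view agree with the prediction?

```bash
python3 - <<'E'
from press import *
c=cam('scene')
f=lambda p:(proj(c,p)-[390,170])*400/130
pl=port-.006*n
print('screws pred',[f(pl+H@[sx*.04,sy*.05,0]).round() for sx,sy in((1,1),(1,-1),(-1,1),(-1,-1))],'obs (95,138),(195,215),(278,150)')
print('tile top corners pred',[f(port+n*.0043+H@[sx*.034,sy*.034,0]).round() for sx,sy in((1,1),(1,-1),(-1,1),(-1,-1))],'obs (115,140),(190,185),(250,150)')
E
```

```text
screws pred [array([172.,  79.]), array([277., 151.]), array([ 93., 139.]), array([197., 215.])] obs (95,138),(195,215),(278,150)
tile top corners pred [array([182.,  85.]), array([254., 134.]), array([115., 137.]), array([186., 188.])] obs (115,140),(190,185),(250,150)
```

```bash
python3 -c "
from press import *
report(); print(hand_in())"
```

```text
t 17.1 eef [0.5616 0.3022 0.1858] tile in head axes mm [ 0.0501 -0.048  -4.8766] rot err deg(tile axes) [ 0.0147 -0.0144  0.0177] F head [-1.1498  1.1315  4.0894] M [ 0.1185  0.4897 -0.0312] w 0.14891661233783318
the job is handed in; nothing more can be done
None
```

I put the chipped tile in the yellow reject tray and let go; pictures showed it lying flat inside. I then took a whole tile by its grip, tilted it to the head's measured slope of 12.1° and pressed it on the seat. I handed in at 17.1 s of robot time, with the tile still gripped and pressed.

**Last checks:**
- **Press:** the average normal force was about 6 N once the tile's weight is allowed for. That puts the seat about 3.7 mm in, worked out from the spring figures and not measured directly.
- **Fit:** by the arm's pose readings the tile was within 0.1 mm of its planned position and 0.03° of its planned angle. The true error also includes the camera calibration, about 2 mm.
- **Head:** the three screws visible in the last scene picture were within about 1 mm of where I had measured them, so the head had not moved noticeably.

**What disagreed:**
- A side force of about 1–1.5 N remained in the pressed contact, and it seems to explain most of the measured wrist moment.
- I read three tile corners off the last scene picture by eye. Two matched the prediction to about 2–3 mm; the third, blurred by shadow, was off by about 10 mm.

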